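# Wipe the offcuts off the trimming board

## Task

Draw the scraper block fully out of its dock by the end that sticks out, stand it on the worktop and let go; then take it again by the black handle in its middle and use it to wipe all four white offcuts off the trimming board into the board's catch trough. Do not touch the offcuts with the gripper and leave the other things alone; when the board is clear, stand the scraper upright on the worktop, off the board and out of the dock, and let go.

Things in the scene. Friction and masses are not known exactly. Their poses are not given: they have to be found in the camera images.
- dock: Grey metal garage for the scraper, fixed to the worktop, open only at its -x end, no floor. 98 mm long (x -49 to +49 mm), 48 mm wide over the walls (67 over the foot flanges), 38 mm inside, roof underside at 70 mm, top at 75 mm. Origin: centre of its underside. The scraper comes out along the dock's -x.
- scraper: Scraper block, about 0.25 kg, standing on its rubber blade in the dock. Origin: centre of its underside (the blade's lower face). Its block measures 124 mm along x, 26 mm along y, 28 mm high; on top a black handle in the middle and a metal pull lug at the -x end. At the start only the lug end sticks out of the dock; the handle is under the roof.
- handle (a point): Grip point of the scraper's handle, on its middle, 50 mm above its underside. The handle is a block 40 mm along the scraper's x by 20 mm along its y, from 28 to 64 mm above the underside.
- lug (a point): Grip point of the pull lug, at x = -52 mm of the scraper, 44 mm above its underside. The lug is 20 mm (x) by 18 mm (y), from 28 to 54 mm above the underside.
- board: Trimming board with catch trough, one fixed piece 255 mm (x) by 170 mm (y). Origin: centre of its underside. Flat dark steel top at z = 36 mm, from the lip at x = -52.5 mm to the open end at x = +127.5 mm. Side fences 12 mm high stand on it at y = +-77 to +-85 mm, leaving 154 mm between them. Chips are wiped along -x.
- lip (a point): Middle of the lip, where the board's top ends and the trough begins, at the height of the top.
- trough (a point): Middle of the trough's floor, 4 mm above the worktop. The trough runs from x = -52.5 to -123.5 mm of the board; its outer walls are 48 mm high.
- chip_0: Loose chip: white plastic offcut, oblong 36 x 22 mm, 12 mm thick, lying on the board; origin near the centre of its underside.
- chip_1: Loose chip: white plastic offcut, L-shaped 34 x 27 mm, 12 mm thick, lying on the board; origin near the centre of its underside.
- chip_2: Loose chip: white plastic offcut, nearly square 30 x 28 mm, 12 mm thick, lying on the board; origin near the centre of its underside.
- chip_3: Loose chip: white plastic offcut, cross-shaped 34 x 26 mm, 12 mm thick, lying on the board; origin near the centre of its underside.
- amber_bottle: Bystander, not to be disturbed: brown bottle, 66 mm wide, 140 mm high; origin at the centre of its underside.
- wash_bottle: Bystander, not to be disturbed: white wash bottle with a bent spout, 212 mm high; origin at the centre of its underside.
- lab_timer: Bystander, not to be disturbed: lab timer with a sloping face, 66x72x36 mm; origin at the centre of its underside.
- beaker_0: Bystander, not to be disturbed: small clear beaker, 52 mm wide, 47 mm high; origin at the centre of its underside.
- weigh_boat: Bystander, not to be disturbed: white weighing boat, 60x60x15 mm; origin at the centre of its underside.
- marker_1: Bystander, not to be disturbed: marker pen, 131 mm long, 12 mm thick; origin at the centre of its underside.
- stopper_0: Bystander, not to be disturbed: tapered brown stopper, 32 mm wide, 25 mm high; origin at the centre of its underside.

How it is judged:
On the way, in this order (a step that is already met when the one before it is completed fails the run):
1. the scraper is fully out of the dock, standing on the worktop and let go (height (world z) of scraper between -0.01 and 0.006 m and angle between scraper's own z axis and vertical below 0.1 rad and linear speed of scraper below 0.02 m/s and horizontal distance between scraper and dock above 0.105 m and contact force between the fingers and scraper below 0.2 N), for 0.2 s.
2. the scraper is lifted by its handle (contact force between the fingers and scraper above 1 N and distance between the grasp point and handle below 0.03 m and height (world z) of scraper above 0.02 m), for 0.2 s.
3. all four chips lie in the trough while the scraper is held by its handle (contact force between the fingers and scraper above 1 N and distance between the grasp point and handle below 0.03 m and x of chip_0 in the frame of board between -0.1275 and -0.0525 m and y of chip_0 in the frame of board between -0.085 and 0.085 m and z of each of chip_0, chip_1, chip_2, chip_3 in the frame of board below 0.034 m and x of chip_1 in the frame of board between -0.1275 and -0.0525 m and y of chip_1 in the frame of board between -0.085 and 0.085 m and x of chip_2 in the frame of board between -0.1275 and -0.0525 m and y of chip_2 in the frame of board between -0.085 and 0.085 m and x of chip_3 in the frame of board between -0.1275 and -0.0525 m and y of chip_3 in the frame of board between -0.085 and 0.085 m), for 0.2 s.
At the end, for the whole second after the job is handed in: All four chips rest in the trough (beyond the lip, inside the trough's walls, below the board's top), and the scraper stands upright (within 0.1 rad) and still on the worktop, its underside within 6 mm of it, outside the dock (centres more than 105 mm apart) (x of chip_0 in the frame of board between -0.1275 and -0.0525 m and y of chip_0 in the frame of board between -0.085 and 0.085 m and z of each of chip_0, chip_1, chip_2, chip_3 in the frame of board below 0.034 m and x of chip_1 in the frame of board between -0.1275 and -0.0525 m and y of chip_1 in the frame of board between -0.085 and 0.085 m and x of chip_2 in the frame of board between -0.1275 and -0.0525 m and y of chip_2 in the frame of board between -0.085 and 0.085 m and x of chip_3 in the frame of board between -0.1275 and -0.0525 m and y of chip_3 in the frame of board between -0.085 and 0.085 m and height (world z) of scraper between -0.01 and 0.006 m and angle between scraper's own z axis and vertical below 0.1 rad and linear speed of scraper below 0.02 m/s and horizontal distance between scraper and dock above 0.105 m and linear speed of each of chip_0, chip_1, chip_2, chip_3 below 0.03 m/s); the robot touches nothing.
It fails at once if the gripper touches a chip (contact force between any of the arm, the fingers and chip_0 above 0.5 N or contact force between any of the arm, the fingers and chip_1 above 0.5 N or contact force between any of the arm, the fingers and chip_2 above 0.5 N or contact force between any of the arm, the fingers and chip_3 above 0.5 N).
It fails at once if a bystander is pushed more than 30 mm (distance of any of amber_bottle, wash_bottle, lab_timer, beaker_0, weigh_boat, marker_1, stopper_0 from where it was at the start of the episode above 0.03 m).
It also fails if it takes over 51 s, if anything falls off the work surface, if the arm or the gripper's body presses on something with over 40 N, if the wrist force passes 120 N, or if a joint passes its speed limit or range.

## Robot

A 7-joint arm with a two-finger parallel gripper is mounted at the origin on a cart in front of the work surface, level with it; the furniture and walls round the work are solid. World frame = base frame: x ahead of the robot, y to its left, z up, the work surface at z = 0. Lengths are in m, angles in rad, forces in N, time in s.
With the tool pointing down it reaches from about 0.425 to 0.875 m from the base axis. Payload 4.7 kg.
Tool frame: the origin (TCP) lies midway between the tips of the shut fingers; the grasp point (between the pads) lies 19 mm behind it; z points along the fingers, y is the line along which they close (so a half turn about z gives the same grasp; the last joint's range is limited). The gripper opens to 87 mm and grips with 3 to 60 N. Pads are 19 mm wide; open, the fingers measure 117 mm over their backs; the gripper's body (75 mm by 190 mm) begins 51 mm behind the grasp point.
Start: joints at [1.225, 0.321, -0.07, 1.45, 0.023, 1.371, -0.057], TCP at [0.229, -0.608, 0.223] pointing down, gripper open.
Joint ranges: [-2.86, 2.86], [-0.3, 2.09], [-1.38, 1.24], [0.06, 2.45], [-1.56, 4.7], [0.09, 2.05], [-2.69, 2.69]. Speed limits (rad/s): [2.57, 2.57, 3.14, 3.14, 3.14, 3.14, 3.14].

## Interface

Orientations are given as a unit quaternion [x, y, z, w].
In Python, from bench import arm gives the robot as it stands. The module is installed in compiled form; this text tells all that it offers.
- The arm moves only by the tool send_rows, never from a script. Its argument "targets" is text: rows parted by semicolons, each of 7 numbers parted by spaces: the shift along the tool's x, y, z in mm, then the turn, a rotation vector about the tool's x, y, z in rad, then the closure, from -1 (fully open) to 1 (shut). A call has 1 to 12 rows; each row shifts and turns the commanded pose from where the row before left it, along the tool's axes as they then stand; what a row does not reach is not made up. A row lasts 1/8 s, in which the tool goes at most 62.5 mm and 10.7 degrees, less where a joint would pass 70% of its speed; a pose out of reach is approached as far as the arm can. A call is refused whole if a number of a shift passes 62.5 or a number of a turn 0.188, either way. A call with a gripper value outside its range is refused whole. The fingers move at their own pace and stop on an object; "grip_force" is the grip in N (left out, the last holds). Time passes only in rows, so rows that do not move let the fingers close. It gives the time, the measured TCP pose, the force, the opening and the grip force at its end, in the units of the state.
- arm.read_state(): the state, without advancing time (a new reading comes with each control period).
- arm.capture(name): name is "scene" or "top" or "wrist"; returns (picture, depth): 480x640x3 uint8, red, green, blue; 480x640 float32, m along the optical axis (not along the pixel's ray), 0 where there is no reading.
- arm.camera_params(name): a dict with "K" (3x3 intrinsics, pixels), "distortion" ([k1, k2, p1, p2, k3] as OpenCV has them; the pictures are not rectified), "world_from_camera" (4x4, takes a point from camera to world coordinates). Camera axes: x right, y up, looking along -z (the intrinsics and any distortion apply to the point x, -y, -z); pixel columns grow to the right and rows downward; lengths in m; the calibration is good to about 2 mm. A picture is of the moment at which its call begins: read the wrist's pose just before it. camera_params takes no time and is no camera call; for the wrist camera it gives the pose at the moment of the call.
- arm.sign_off(): hands the job in; it is judged then, once.
Trained networks look in the newest picture that a camera, given by its name, has taken for a name from the list of things; names that differ only in an ending like _2 or _b are one class to them, and where a whole thing is asked for, a point or a joint stands for the part that bears it (a point fixed in the world has none). Each returns a list of dicts, best first, with "conf" (0 to 1); they miss things now and then, are a little off and sometimes report something else, mostly with a low value. They report only what shows in the picture. A call takes as long as a camera call.
- arm.silhouettes(name, camera): "region" (480x640 bool, what is visible of it).
- arm.place_of(name, camera): "centre" ([x, y, z] in m, in world coordinates, good to about 4 mm: a listed point, or the origin of a listed thing).
The state is a dict: "clock": time; "joint_pos": joint angles; "qvel": joint speeds; "effort": joint torques, N m; "position": TCP position; "tool_rot": TCP orientation; "force": force on the tool from outside, world axes, zero at the start; "torque": the same for the moment, N m; "width": finger opening in m; "gripper_force": force on a finger pad.
Only numpy, scipy, OpenCV 4.12 (cv2) and the standard library are available. Lean on these libraries where they do the work, as an engineer would, in place of code of your own. Each camera call takes 0.05 s, during which the arm holds its last target. There are 200 camera calls.

## Working session

There is one attempt and no reset: what is moved stays moved. The work goes in short steps, Python scripts to look and compute and a tool call to move; the robot and the scene stay as the last step left them, time stands still between calls to the robot, and variables do not carry over. Pictures are saved under pics/ and viewed, at most 10 in all, crops included, and the job is handed in when it is done.

Besides the shell and the picture viewer there is one more tool, called after "Call:" as name(argument=value, ...), one argument or row to a line, values as JSON. send_rows: Moves the arm, as the interface text tells. Its arguments: {"type":"object","properties":{"targets":{"type":"string"},"grip_force":{"type":"number"}},"required":["targets"]}

```bash
mkdir -p pics
python3 - <<'E'
from bench import arm
import cv2,numpy as np
s=arm.read_state();print({k:np.round(v,3).tolist() for k,v in s.items()})
for c in ("scene","top"):
    p,d=arm.capture(c);cv2.imwrite(f"pics/{c}0.png",p[:,:,::-1])
    for n in "dock scraper handle lug board lip trough chip_0 chip_1 chip_2 chip_3 amber_bottle wash_bottle lab_timer beaker_0 weigh_boat marker_1 stopper_0".split():
        print(c,n,[(np.round(r["centre"],3).tolist(),round(r["conf"],2)) for r in arm.place_of(n,c)[:4]])
print(arm.read_state()["clock"])
E
```

```text
{'clock': 0.0, 'joint_pos': [1.225, 0.322, -0.07, 1.452, 0.023, 1.371, -0.057], 'qvel': [-0.001, -0.0, -0.001, -0.001, -0.001, -0.0, -0.0], 'effort': [0.0, -49.129, -0.404, -31.253, -0.064, 0.044, 0.0], 'position': [0.229, -0.608, 0.221], 'tool_rot': [0.984, 0.179, -0.0, -0.001], 'force': [-0.307, 0.5, 0.332], 'torque': [-0.052, -0.023, -0.011], 'gripper_force': 0.0, 'width': 0.087}
scene dock [([0.459, -0.411, -0.0], 0.79)]
scene scraper [([0.473, -0.334, 0.038], 0.33)]
scene handle []
scene lug [([0.473, -0.332, 0.039], 0.56)]
scene board [([0.521, 0.012, -0.001], 0.79), ([0.473, -0.028, 0.035], 0.29)]
scene lip [([0.527, 0.063, 0.036], 0.84)]
scene trough [([0.531, 0.104, 0.002], 0.65)]
scene chip_0 [([0.486, 0.033, 0.036], 0.57), ([0.471, -0.028, 0.036], 0.42)]
scene chip_1 [([0.486, 0.033, 0.036], 0.57), ([0.471, -0.028, 0.036], 0.42)]
scene chip_2 [([0.486, 0.033, 0.036], 0.57), ([0.471, -0.028, 0.036], 0.42)]
scene chip_3 [([0.486, 0.033, 0.036], 0.57), ([0.471, -0.028, 0.036], 0.42)]
scene amber_bottle []
scene wash_bottle [([0.56, -0.548, 0.002], 0.63)]
scene lab_timer [([0.
[... 790 characters left out ...]
 ([0.486, 0.035, 0.031], 0.52)]
top chip_2 [([0.563, 0.028, 0.035], 0.82), ([0.552, -0.042, 0.038], 0.61), ([0.53, 0.101, 0.003], 0.61), ([0.486, 0.035, 0.031], 0.52)]
top chip_3 [([0.563, 0.028, 0.035], 0.82), ([0.552, -0.042, 0.038], 0.61), ([0.53, 0.101, 0.003], 0.61), ([0.486, 0.035, 0.031], 0.52)]
top amber_bottle [([0.723, 0.052, -0.002], 0.66), ([0.424, -0.523, 0.002], 0.61)]
top wash_bottle [([0.561, -0.55, -0.001], 0.6)]
top lab_timer [([0.691, -0.111, 0.0], 0.67)]
top beaker_0 [([0.487, 0.035, 0.034], 0.34)]
top weigh_boat [([0.575, -0.462, -0.002], 0.87)]
top marker_1 [([0.423, -0.523, 0.002], 0.77)]
top stopper_0 [([0.585, -0.258, 0.001], 0.7), ([0.724, 0.052, -0.003], 0.44)]
1.9
```

View pictures.

View pics/top0.png

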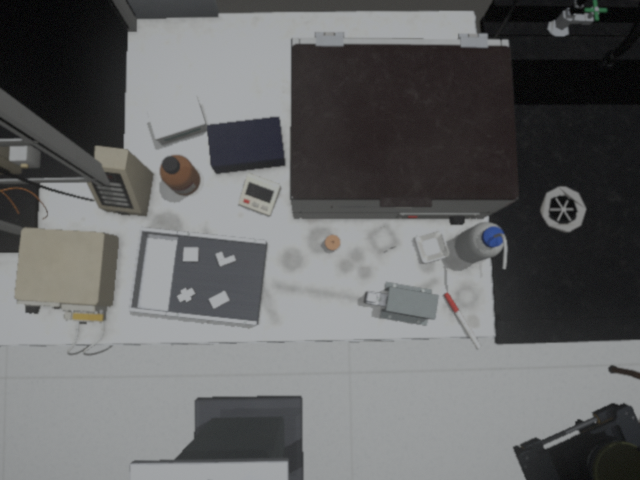

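View pics/scene0.png

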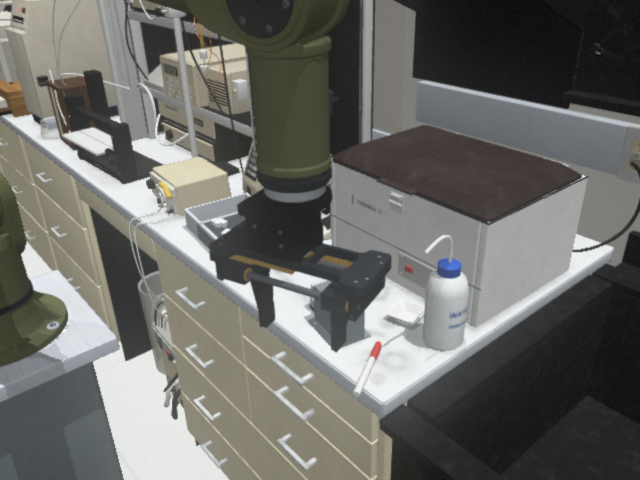

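```bash
cat > h.py <<'E'
from bench import arm
import cv2,numpy as np
from scipy.spatial.transform import Rotation as R
def cloud(c):
    p,d=arm.capture(c);m=arm.camera_params(c)
    v,u=np.mgrid[:480,:640]
    q=cv2.undistortPoints(np.stack([u,v],-1).reshape(-1,1,2).astype(float),np.array(m["K"]),np.array(m["distortion"])).reshape(480,640,2)
    P=np.stack([q[...,0]*d,-q[...,1]*d,-d],-1);T=np.array(m["world_from_camera"])
    W=P@T[:3,:3].T+T[:3,3];W[d==0]=np.nan
    return p,W
def rect(m,W):
    r=cv2.minAreaRect((W[m][:,:2]*1000).astype(np.float32));return np.round(r[0],1),np.round(r[1],1),round(r[2],1),int(m.sum()),"z",np.round(np.nanmedian(W[m][:,2])*1000,1)
E
python3 - <<'E'
from h import *
p,W=cloud("top");np.save("W0.npy",W)
x,y,z=[W[...,i] for i in range(3)]
print("roof",rect((abs(z-.075)<.006)&(x>.4)&(x<.52)&(y<-.32)&(y>-.5),W))
print("front part",rect((z>.015)&(x>.42)&(x<.52)&(y<-.28)&(y>-.353),W))
print("lug",rect((abs(z-.054)<.006)&(x>.42)&(x<.52)&(y<-.28)&(y>-.36),W))
b=(x>.4)&(x<.65)&(y>-.16)&(y<.2)
print("board",rect(b&(abs(z-.036)<.008),W)); print("boardall",rect(b&(z>.02),W))
hsv=cv2.cvtColor(p,cv2.COLOR_RGB2HSV)
w=(b&(z>.04)&(z<.056)&(hsv[...,2]>140)).astype(np.uint8)
n,l,st,ce=cv2.connectedComponentsWithStats(w)
for i in range(1,n):
    if st[i,4]>20: print("chip?",st[i],rect(l==i,W))
m=(x>.40)&(x<.66)&(z>.01)&(y<.25)&(y>-.7)
n,l,st,ce=cv2.connectedComponentsWithStats(m.astype(np.uint8))
for i in range(1,n):
    if st[i,4]>30: print("obj",st[i],rect(l==i,W),np.nanmax(z[l==i]).round(3))
big=cv2.resize(p[200:360,110:510],None,fx=2,fy=2,interpolation=cv2.INTER_CUBIC);cv2.imwrite("pics/crop.png",big[:,:,::-1])
E
```

```text
roof (array([ 458.3, -406.5]), array([99.1, 48.3]), 78.9, 1243, 'z', np.float64(74.6))
front part (array([ 470.2, -338.5]), array([33.8, 26. ]), 79.6, 196, 'z', np.float64(37.8))
lug (array([ 471.8, -332.3]), array([20.1, 17.8]), 86.3, 91, 'z', np.float64(53.7))
board (array([538.7,  40.8]), array([314.9, 199. ]), 83.0, 6754, 'z', np.float64(36.1))
boardall (array([536.9,  40. ]), array([324.6, 220.3]), 88.2, 9844, 'z', np.float64(37.2))
chip? [137 227 130  31 480] (array([601.1,   8.4]), array([ 59.7, 260.8]), 5.3, 480, 'z', np.float64(47.6))
chip? [183 247  15  14 195] (array([564.7,  28.4]), array([30.1, 27.3]), 89.9, 195, 'z', np.float64(47.5))
chip? [216 252  19  14 139] (array([556.4, -41.9]), array([25.6, 32.6]), 17.6, 139, 'z', np.float64(48.0))
chip? [129 259 127  66 527] (array([448.9,  39.4]), array([271.5,  96.2]), 61.9, 527, 'z', np.float64(48.1))
chip? [178 288  17  14 147] (array([483.1,  36.8]), array([25.1, 32.6]), 32.2, 147, 'z', np.float64(47.7))
chip? [209 291  20  17 186] (array([472.6, -29.3]), array([21.3, 34.5]), 26.9, 186, 'z', np.float64(48.1))
obj [  0 170 
[... 667 characters left out ...]
.213
obj [ 129  227  139   98 8695] (array([521.2,  13.3]), array([256.4, 171.1]), 83.0, 8695, 'z', np.float64(36.7)) 0.055
obj [415 229  34  34 301] (array([ 575.4, -463.5]), array([60. , 60.1]), 14.8, 301, 'z', np.float64(13.7)) 0.02
obj [  71  230   48   94 3771] (array([520.3, 216.6]), array([ 66.8, 180.9]), 90.0, 3771, 'z', np.float64(85.3)) 0.096
obj [325 235  16  15 190] (array([ 585.5, -258.1]), array([30.9, 29.7]), 89.0, 190, 'z', np.float64(24.5)) 0.03
obj [ 365  287   74   32 1583] (array([ 461.7, -388.7]), array([135.4,  48.4]), 78.9, 1583, 'z', np.float64(73.9)) 0.082
obj [445 293  26  38 138] (array([ 438. , -510.9]), array([88.8, 10.2]), 30.0, 138, 'z', np.float64(12.2)) 0.016
```

View pics/crop.png

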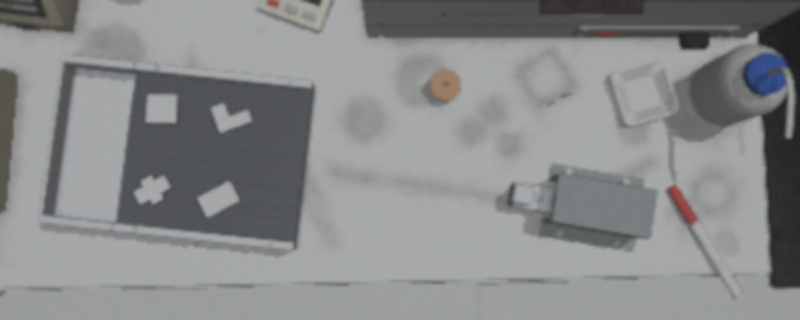

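```bash
cat >> h.py <<'E'
def pose():
    s=arm.read_state();M=R.from_quat(s["tool_rot"]).as_matrix()
    return s,np.array(s["position"])*1000,np.degrees(np.arctan2(M[1,0],M[0,0])),M
def plan(xyz,yaw,n,start=None):
    """rows from the current (or given x,y,z,yaw) pose, linear in position (mm) and yaw (deg)"""
    if start is None:
        s,p,y0,M=pose();print("t",s["clock"],"p",p.round(1),"yaw",y0.round(1),"tilt",M[:2,2].round(4),"F",np.round(s["force"],1),"w",s["width"])
    else: p,y0=np.array(start[:3],float),start[3]
    d=(np.array(xyz)-p)/n;w=(yaw-y0)/n
    for i in range(n):
        a=np.radians(y0+w*i)
        print("%.1f %.1f %.1f 0 0 %.4f"%(d[0]*np.cos(a)+d[1]*np.sin(a),d[0]*np.sin(a)-d[1]*np.cos(a),-d[2],-np.radians(w)))
E
python3 -c "
from h import *
plan([471.5,-333,200],79.2,10)"
```

```text
t 1.95 p [ 228.8 -608.4  222.6] yaw 20.6 tilt [-0.     -0.0001] F [0.2 0.6 0.4] w 0.08679781887257126
32.4 -17.2 2.3 0 0 -0.1022
34.0 -13.8 2.3 0 0 -0.1022
35.2 -10.3 2.3 0 0 -0.1022
36.1 -6.6 2.3 0 0 -0.1022
36.6 -2.9 2.3 0 0 -0.1022
36.7 0.8 2.3 0 0 -0.1022
36.4 4.6 2.3 0 0 -0.1022
35.8 8.3 2.3 0 0 -0.1022
34.7 11.9 2.3 0 0 -0.1022
33.3 15.4 2.3 0 0 -0.1022
```

Call:
send_rows(
  targets="32.4 -17.2 2.3 0 0 -0.1022 -1;34 -13.8 2.3 0 0 -0.1022 -1;35.2 -10.3 2.3 0 0 -0.1022 -1;36.1 -6.6 2.3 0 0 -0.1022 -1;36.6 -2.9 2.3 0 0 -0.1022 -1;36.7 0.8 2.3 0 0 -0.1022 -1;36.4 4.6 2.3 0 0 -0.1022 -1;35.8 8.3 2.3 0 0 -0.1022 -1;34.7 11.9 2.3 0 0 -0.1022 -1;33.3 15.4 2.3 0 0 -0.1022 -1;0 0 0 0 0 0 -1;0 0 0 0 0 0 -1",
  grip_force=25,
)

```text
clock: 3.45
position: [0.4718, -0.3333, 0.1993]
tool_rot: [0.77, 0.638, -0.0, -0.0]
force: [-0.6, -0.4, -0.8]
width: 0.0869
gripper_force: 0.0
```

```bash
python3 -c "
from h import *
plan([471.5,-333,32],79.2,4)
p,d=arm.capture('wrist');cv2.imwrite('pics/wr.png',p[:,:,::-1])
print(arm.place_of('lug','wrist')[:2],arm.place_of('handle','wrist')[:2])"
```

```text
t 3.45 p [ 471.8 -333.3  199.3] yaw 79.2 tilt [-0.0006 -0.0005] F [-0.6 -0.4 -0.8] w 0.08686310231259105
0.1 -0.1 41.8 0 0 0.0002
0.1 -0.1 41.8 0 0 0.0002
0.1 -0.1 41.8 0 0 0.0002
0.1 -0.1 41.8 0 0 0.0002
[{'centre': [0.4742, -0.3304, 0.047], 'conf': 0.98}, {'centre': [0.5625, -0.5519, -0.0019], 'conf': 0.47}] [{'centre': [0.5582, -0.5507, -0.0022], 'conf': 0.71}]
```

View pics/wr.png

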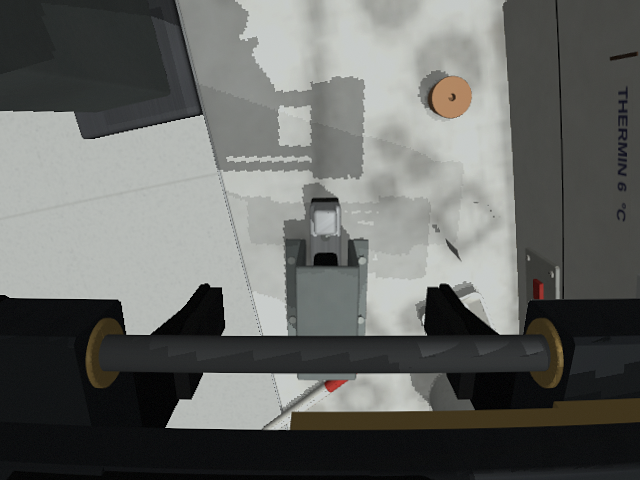

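Call:
send_rows(
  targets="1 0 42 0 0 0 -1;0 0 42 0 0 0 -1;0 0 42 0 0 0 -1;0 0 41 0 0 0 -1;0 0 0 0 0 0 1;0 0 0 0 0 0 1;0 0 0 0 0 0 1;0 0 0 0 0 0 1;0 0 0 0 0 0 1;0 0 0 0 0 0 1",
  grip_force=25,
)

```text
clock: 4.85
position: [0.472, -0.3324, 0.0328]
tool_rot: [0.771, 0.637, -0.0, 0.0]
force: [-0.1, 0.6, 0.2]
width: 0.0348
gripper_force: 0.0
```

Call:
send_rows(
  targets="0 0 0 0 0 0 1;0 0 0 0 0 0 1;0 0 0 0 0 0 1;0 0 0 0 0 0 1",
)

```text
clock: 5.35
position: [0.4719, -0.3323, 0.0325]
tool_rot: [0.771, 0.637, 0.0, 0.0]
force: [-0.6, -1.2, 0.2]
width: 0.0173
gripper_force: 24.9
```

Call:
send_rows(
  targets="0 0 -1.5 0 0 0 1;8 0 0 0 0 0 1;16 0 0 0 0 0 1;18 0 0 0 0 0 1;18 0 0 0 0 0 1;18 0 0 0 0 0 1;18 0 0 0 0 0 1;16 0 0 0 0 0 1;10 0 0 0 0 0 1;3 0 0 0 0 0 1;0 0 1.5 0 0 0 1;0 0 0.5 0 0 0 1",
)

```text
clock: 6.85
position: [0.4955, -0.2101, 0.0324]
tool_rot: [0.771, 0.637, 0.0, 0.0]
force: [-1.0, 1.2, 3.7]
width: 0.0176
gripper_force: 24.9
```

```bash
python3 -c "
from h import *
plan([0,0,0],79.2,1)
p,W=cloud('top');x,y,z=[W[...,i] for i in range(3)]
cv2.imwrite('pics/t1.png',p[200:360,110:510][:,:,::-1])
r=arm.silhouettes('scraper','top')
print([(q['conf'],q['region'].sum()) for q in r[:2]]);print(arm.place_of('scraper','top')[:2],arm.place_of('handle','top')[:2])
"
```

```text
t 6.85 p [ 495.5 -210.1   32.4] yaw 79.1 tilt [ 0.0003 -0.0003] F [-1.   1.2  3.7] w 0.01757293017330288
112.8 -526.3 32.4 0 0 -0.0014
[(0.85, np.int64(329))]
[{'centre': [0.4846, -0.2602, 0.003], 'conf': 0.53}] [{'centre': [0.4847, -0.2644, 0.0459], 'conf': 0.55}]
```

View pics/t1.png

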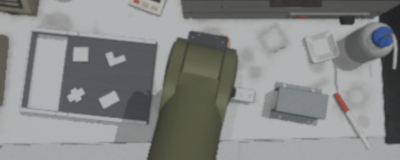

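Call:
send_rows(
  targets="0 0 0 0 0 0 -0.2;0 0 0 0 0 0 -0.2;0 0 0 0 0 0 -0.2;0 0 0 0 0 0 -0.2;0 0 0 0 0 0 -0.2;0 0 -20 0 0 0 -0.2;0 0 -40 0 0 0 -0.2;0 0 -30 0 0 0 -0.2;0 0 0 0 0 0 -0.2;0 0 0 0 0 0 -0.2",
)

```text
clock: 8.3
position: [0.4948, -0.2094, 0.1213]
tool_rot: [0.771, 0.637, -0.0, -0.0]
force: [-0.4, 0.3, -0.3]
width: 0.0522
gripper_force: 0.0
```

```bash
python3 -c "
from h import *
plan([485.3,-262,122],79.2,2)
p,W=cloud('wrist')
x,y,z=[W[...,i] for i in range(3)]
b=(x>.42)&(x<.54)&(y>-.35)&(y<-.15)
print('handle',rect(b&(abs(z-.064)<.004),W));print('lug',rect(b&(abs(z-.054)<.004),W));print('blocktop',rect(b&(abs(z-.028)<.004),W))
print(arm.place_of('scraper','wrist')[:2],arm.place_of('handle','wrist')[:2])
cv2.imwrite('pics/w2.png',p[:,:,::-1])
"
```

```text
t 8.3 p [ 494.8 -209.4  121.3] yaw 79.2 tilt [-0.0011  0.0003] F [-0.4  0.3 -0.3] w 0.05219889026245746
-26.7 0.3 -0.4 0 0 -0.0003
-26.7 0.3 -0.4 0 0 -0.0003
handle (array([ 488.4, -248. ]), array([15.5, 19.8]), 79.4, 718, 'z', np.float64(62.7))
lug (array([ 493. , -221.9]), array([46.5, 20. ]), 80.1, 1125, 'z', np.float64(52.9))
blocktop (array([ 486.4, -258.8]), array([121.3,  26. ]), 79.5, 2063, 'z', np.float64(26.9))
[{'centre': [0.49, -0.2599, 0.0014], 'conf': 0.67}] [{'centre': [0.4894, -0.2569, 0.0504], 'conf': 0.69}]
```

View pics/w2.png

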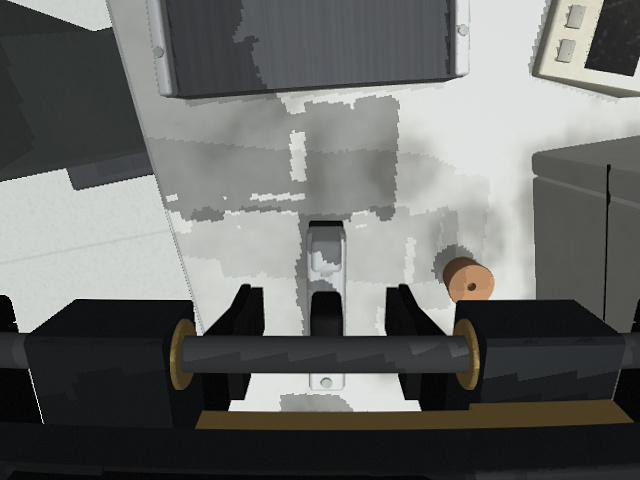

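Call:
send_rows(
  targets="-26 0.3 0 0 0 0 -0.2;-26 0.2 0 0 0 0 -0.2;0 0 0 0 0 0 -0.2;0 0 40 0 0 0 -0.2;0 0 40 0 0 0 -0.2;0 0 8 0 0 0 -0.2;0 0 0 0 0 0 1;0 0 0 0 0 0 1;0 0 0 0 0 0 1;0 0 0 0 0 0 1;0 0 0 0 0 0 1;0 0 0 0 0 0 1",
  grip_force=45,
)

```text
clock: 9.95
position: [0.4865, -0.261, 0.0349]
tool_rot: [0.771, 0.637, 0.0, 0.001]
force: [0.1, 0.1, 6.0]
width: 0.0201
gripper_force: 45.0
```

Call:
send_rows(
  targets="0 0 0 0 0 0 1;0 0 0 0 0 0 1;0 0 -10 0 0 0 1;0 0 -20 0 0 0 1;0 0 -30 0 0 0 1;0 0 -30 0 0 0 1;0 0 0 0 0 0 1;0 0 0 0 0 0 1",
)

```text
clock: 10.95
position: [0.4852, -0.2603, 0.1229]
tool_rot: [0.771, 0.637, -0.0, -0.001]
force: [0.3, 0.3, -2.8]
width: 0.0197
gripper_force: 44.9
```

```bash
python3 -c "
from h import *
s,p,y,M=pose();print(p,y,s['force'],s['width'],s['gripper_force'])
c=np.array([521.2,13.3]);v=np.array([.1219,.9925])
plan([*(c-92*v),123],173,9)
p,W=cloud('wrist');x,y,z=[W[...,i] for i in range(3)]
cv2.imwrite('pics/w3.png',p[:,:,::-1])
print(arm.place_of('handle','wrist')[:1])
"
```

```text
[ 485.19201134 -260.34419342  122.92230962] 79.17161497285632 [ 0.33720049  0.2965576  -2.82321119] 0.01969067113586463 44.94928569998592
t 10.95 p [ 485.2 -260.3  122.9] yaw 79.2 tilt [-0.0017  0.0007] F [ 0.3  0.3 -2.8] w 0.01969067113586463
20.4 -1.1 -0.0 0 0 -0.1820
20.3 2.6 -0.0 0 0 -0.1820
19.5 6.2 -0.0 0 0 -0.1820
18.0 9.7 -0.0 0 0 -0.1820
16.0 12.8 -0.0 0 0 -0.1820
13.4 15.4 -0.0 0 0 -0.1820
10.4 17.6 -0.0 0 0 -0.1820
7.0 19.2 -0.0 0 0 -0.1820
3.4 20.2 -0.0 0 0 -0.1820
[{'centre': [0.4865, -0.2565, 0.1399], 'conf': 0.67}]
```

View pics/w3.png

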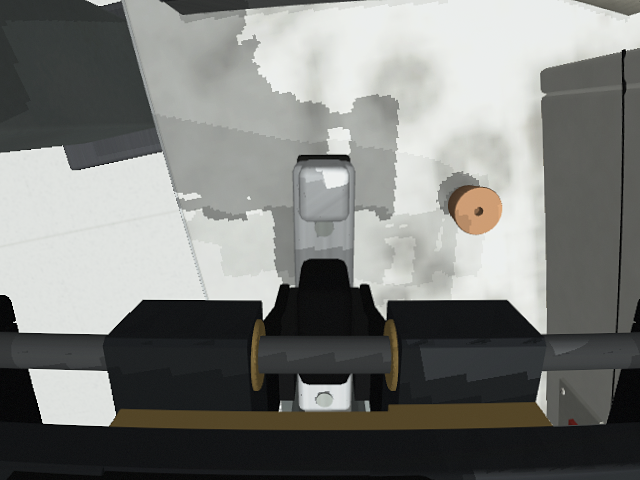

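Call:
send_rows(
  targets="20.4 -1.1 0 0 0 -0.182 1;20.3 2.6 0 0 0 -0.182 1;19.5 6.2 0 0 0 -0.182 1;18 9.7 0 0 0 -0.182 1;16 12.8 0 0 0 -0.182 1;13.4 15.4 0 0 0 -0.182 1;10.4 17.6 0 0 0 -0.182 1;7 19.2 0 0 0 -0.182 1;3.4 20.2 0 0 0 -0.182 1;0 0 0 0 0 0 1;0 0 0 0 0 0 1;0 0 0 0 0 0 1",
)

```text
clock: 12.55
position: [0.5106, -0.0796, 0.1237]
tool_rot: [0.063, 0.998, -0.0, -0.0]
force: [1.0, 0.1, -1.4]
width: 0.0194
gripper_force: 44.9
```

```bash
python3 -c "
from h import *
c=np.array([521.2,13.3]);v=np.array([.1219,.9925])
plan([*(c-92*v),75],173,3)
p,W=cloud('top');cv2.imwrite('pics/t2.png',cv2.resize(p[200:360,110:310],None,fx=3,fy=3)[:,:,::-1])
p,W=cloud('scene');cv2.imwrite('pics/s2.png',p[:,:,::-1])
"
```

```text
t 12.55 p [510.6 -79.6 123.7] yaw 172.8 tilt [-0.0006 -0.0003] F [ 1.   0.1 -1.4] w 0.019430789099653324
0.3 0.5 16.2 0 0 -0.0010
0.3 0.5 16.2 0 0 -0.0010
0.3 0.5 16.2 0 0 -0.0010
```

View pics/t2.png

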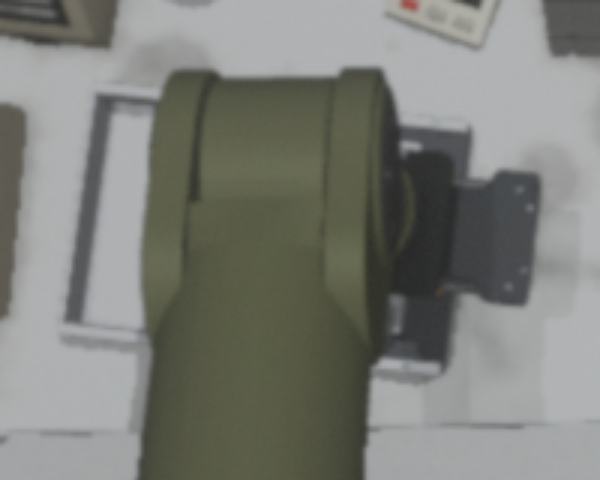

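Call:
send_rows(
  targets="0 0 16 0 0 0 1;0 0 16 0 0 0 1;0 0 15 0 0 0 1;0 0 2 0 0 0 1;0 0 1 0 0 0 1;0 0 1 0 0 0 1;0 0 0 0 0 0 1",
)

```text
clock: 13.52
position: [0.5112, -0.0784, 0.0734]
tool_rot: [0.061, 0.998, -0.0, 0.0]
force: [0.2, -0.5, -0.8]
width: 0.0199
gripper_force: 44.9
```

Call:
send_rows(
  targets="0 0 1 0 0 0 1;0 0 1 0 0 0 1;0 0 0 0 0 0 1",
)

```text
clock: 13.9
position: [0.5108, -0.0783, 0.071]
tool_rot: [0.061, 0.998, -0.0, -0.0]
force: [0.0, -0.9, -2.2]
width: 0.0196
gripper_force: 44.9
```

Call:
send_rows(
  targets="0 0 1 0 0 0 1;0 0 0 0 0 0 1",
)

```text
clock: 14.15
position: [0.5109, -0.0783, 0.0709]
tool_rot: [0.061, 0.998, -0.0, -0.0]
force: [-3.4, -0.1, 4.9]
width: 0.0198
gripper_force: 44.9
```

Call:
send_rows(
  targets="0 4 0 0 0 0 1;0 7 0 0 0 0 1;0 9 0 0 0 0 1;0 9 0 0 0 0 1;0 9 0 0 0 0 1;0 9 0 0 0 0 1;0 9 0 0 0 0 1;0 9 0 0 0 0 1;0 9 0 0 0 0 1;0 9 0 0 0 0 1;0 9 0 0 0 0 1;0 8 0 0 0 0 1",
)

```text
clock: 15.65
position: [0.524, 0.0201, 0.0709]
tool_rot: [0.061, 0.998, -0.001, 0.001]
force: [-0.9, -5.3, 6.4]
width: 0.0196
gripper_force: 45.0
```

Call:
send_rows(
  targets="0 7 0 0 0 0 1;0 8 0 0 0 0 1;0 8 0 0 0 0 1;0 8 0 0 0 0 1;0 8 0 0 0 0 1;0 8 0 0 0 0 1;0 7 0 0 0 0 1;0 5 0 0 0 0 1;0 2 0 0 0 0 1;0 0 0 0 0 0 1",
)

```text
clock: 16.9
position: [0.5297, 0.0825, 0.0694]
tool_rot: [0.06, 0.998, 0.0, -0.001]
force: [-0.5, -0.5, -2.0]
width: 0.0195
gripper_force: 44.9
```

```bash
cat > chk.py <<'E'
from h import *
c=np.array([521.2,13.3]);v=np.array([.1219,.9925])
s,q,y,M=pose();d=q[:2]-c;print("t",s["clock"],"tcp z",q[2],"board x,y",-d@v,d@np.array([v[1],-v[0]]),"yaw",y,"F",np.round(s["force"],1))
for cam in ("wrist","top","scene"):
    arm.capture(cam)
    for r in arm.place_of("chip_0",cam):
        d=np.array(r["centre"][:2])*1000-c;print(cam,np.round([-d@v,d@np.array([v[1],-v[0]]),r["centre"][2]*1000],0),round(r["conf"],2))
E
python3 chk.py
```

```text
t 16.9 tcp z 69.42068923654507 board x,y -69.75766388689956 0.03669749700147662 yaw 173.08094342367306 F [-0.5 -0.5 -2. ]
wrist [-104.  -41.   16.] 0.59
top [-107.  -38.   10.] 0.45
top [-75. -49.  24.] 0.43
```

Call:
send_rows(
  targets="0 0 -10 0 0 0 1;0 0 -25 0 0 0 1;0 0 -30 0 0 0 1;0 -20 -15 0 0 0 1;0 -40 0 0 0 0 1;0 -45 0 0 0 0 1;0 -45 0 0 0 0 1;0 -45 0 0 0 0 1;0 -25 0 0 0 0 1;0 0 0 0 0 0 1;0 0 0 0 0 0 1",
)

```text
clock: 18.58
position: [0.5041, -0.1355, 0.1505]
tool_rot: [0.06, 0.998, 0.0, 0.0]
force: [-0.6, 0.4, -2.4]
width: 0.0199
gripper_force: 44.9
```

```bash
python3 chk.py; python3 -c "
from h import *
p,W=cloud('top');q,_=arm.capture('wrist')
cv2.imwrite('pics/a.png',np.hstack([cv2.resize(p[200:360,110:310],(400,320),interpolation=cv2.INTER_CUBIC),cv2.resize(q,(400,320))])[:,:,::-1])
b=(W[...,2]>.008)
"
```

```text
t 18.575 tcp z 150.51882147850804 board x,y 149.74202824888386 1.168143259294169 yaw 173.09267711805555 F [-0.6  0.4 -2.4]
wrist [-92.  40.  22.] 0.6
wrist [-87.   3.  -0.] 0.24
top [-89.  38.  17.] 0.61
top [-79. -49.  27.] 0.46
top [-105.  -39.    9.] 0.45
top [-66.  47.  26.] 0.44
scene [-82. -53.  21.] 0.58
```

View pics/a.png

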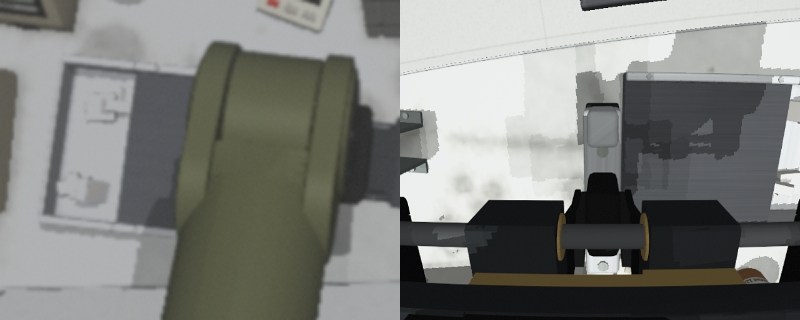

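```bash
python3 -c "
from h import *
c=np.array([521.2,13.3]);v=np.array([.1219,.9925])
p,W=cloud('top');X=-((W[...,:2]*1000-c)@v);Y=(W[...,:2]*1000-c)@np.array([v[1],-v[0]]);Z=W[...,2]*1000
for y0 in range(-75,76,10):
    print(y0,[int(np.nanmax(np.where((abs(X-x0)<=4)&(abs(Y-y0)<=5),Z,-9))) for x0 in range(-116,-36,8)])
"
```

```text
-75 [51, 50, 48, 50, 52, 49, 48, 49, 50, 49]
-65 [8, 7, 8, 9, 7, 8, 6, 4, 41, 40]
-55 [19, 21, 19, 43, 44, 29, 5, 6, 39, 40]
-45 [20, 19, 39, 43, 43, 31, 7, 8, 40, 41]
-35 [14, 17, 16, 40, 44, 27, 7, 6, 39, 39]
-25 [8, 8, 7, 6, 7, 9, 7, 7, 39, 38]
-15 [9, 8, 7, 8, 8, 8, 8, 7, 39, 38]
-5 [8, 6, 9, 9, 7, 8, 6, 6, 42, 40]
5 [8, 8, 6, 6, 7, 8, 9, 8, 41, 39]
15 [8, 6, 8, 7, 8, 8, 7, 6, 39, 39]
25 [9, 13, 19, 19, 17, 19, 8, 6, 38, 38]
35 [8, 7, 18, 20, 31, 39, 31, 22, 40, 39]
45 [7, 18, 22, 18, 36, 38, 33, 25, 38, 39]
55 [6, 16, 20, 16, 17, 17, 21, 24, 37, 42]
65 [8, 9, 10, 9, 10, 6, 18, 21, 39, 39]
75 [49, 49, 52, 50, 49, 49, 52, 50, 47, 50]
```

Call:
send_rows(
  targets="-1 -20 0 0 0 0 1;-2 -30 0 0 0 0 1;-1.5 -20 0 0 0 0 1;0 0 25 0 0 0 1;0 0 35 0 0 0 1;0 0 30 0 0 0 1;0 0 15 0 0 0 1;0 0 7 0 0 0 1;0 0 2 0 0 0 1;0 0 0 0 0 0 1",
)

```text
clock: 20.27
position: [0.5004, -0.2072, 0.0369]
tool_rot: [0.061, 0.998, -0.0, 0.001]
force: [-0.2, 0.5, -3.5]
width: 0.0197
gripper_force: 44.9
```

Call:
send_rows(
  targets="0 0 1 0 0 0 1;0 0 0.7 0 0 0 1;0 0 0 0 0 0 1",
)

```text
clock: 20.65
position: [0.5, -0.2071, 0.0349]
tool_rot: [0.061, 0.998, -0.0, 0.0]
force: [-1.2, -0.2, 1.9]
width: 0.0197
gripper_force: 44.9
```

In contact; release and withdraw.

Call:
send_rows(
  targets="0 0 0 0 0 0 -0.2;0 0 0 0 0 0 -0.2;0 0 0 0 0 0 -0.2;0 0 0 0 0 0 -0.2;0 0 0 0 0 0 -0.2;0 0 -20 0 0 0 -0.2;0 0 -50 0 0 0 -0.2;0 0 -50 0 0 0 -0.2;0 0 -40 0 0 0 -0.2;0 -40 0 0 0 0 -0.2;0 -40 0 0 0 0 -0.2;0 0 0 0 0 0 -0.2",
)

```text
clock: 22.15
position: [0.4887, -0.2905, 0.1956]
tool_rot: [0.064, 0.998, -0.001, 0.0]
force: [-0.8, -0.0, 0.2]
width: 0.0519
gripper_force: 0.0
```

```bash
python3 chk.py; python3 -c "
from h import *
p,W=cloud('top');q,_=arm.capture('wrist')
cv2.imwrite('pics/b.png',np.hstack([cv2.resize(p[200:360,110:310],(400,320),interpolation=cv2.INTER_CUBIC),cv2.resize(q,(400,320))])[:,:,::-1])
print(arm.place_of('scraper','wrist')[:1])
"
```

```text
t 22.15 tcp z 195.60935922246946 board x,y 305.4945436979599 4.786649728264351 yaw 172.67127461087333 F [-0.8 -0.   0.2]
top [-102.  -39.   13.] 0.64
top [-75. -51.  26.] 0.54
top [-87.  40.  18.] 0.52
top [-69.  47.  26.] 0.49
scene [-66.  53.  24.] 0.58
scene [-80. -52.  25.] 0.47
[{'centre': [0.5045, -0.2047, -0.0014], 'conf': 0.55}]
```

View pics/b.png

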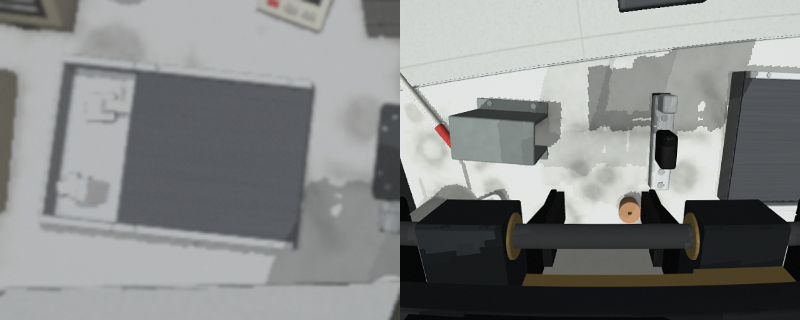

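The left half shows the board clear and two pairs of chips in the trough, at about (103,103) and (82,188). The right half shows the scraper standing on the worktop at about (662,140), between the dock and the board.

```bash
python3 -c "
from bench import arm
print(arm.sign_off())"
```

```text
the job is handed in; nothing more can be done
None
```

I handed the job in at about 22 s of the 51 s allowed: all four chips are in the trough and the scraper stands released on the worktop, clear of the dock and board; the hand-in gave no verdict.

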